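# Pack four finished handicraft pieces into their gift-box bases

### The arm

A 7-joint arm with a two-finger parallel gripper is mounted at the origin on the work surface. World frame = base frame: x ahead of the robot, y to its left, z up, the work surface at z = 0. Lengths are in m, angles in rad, forces in N, time in s.
With the tool pointing down it reaches from about 0.35 to 0.9 m from the base axis. Payload 19.9 kg.
Tool frame: the origin (TCP) lies at the very end of the fingers, on their centre line; the grasp point (between the pads) lies 19 mm behind it (arm.tcp_to_grasp is the distance from the TCP to the grasp point, in m); z points along the fingers, y is the line along which they close (so a half turn about z gives the same grasp; the last joint's range is limited). The gripper opens to 94 mm and grips with 3 to 60 N. Pads are 16 mm wide; open, the fingers measure 119 mm over their backs; the gripper's body (75 mm by 177 mm) begins 78 mm behind the grasp point.
Start: joints at [-1.278, 0.417, -0.01, 1.614, 0.005, 1.111, -0.053], TCP at [0.205, 0.59, 0.205] pointing down, gripper open.
Joint ranges: [-2.81, 2.81], [-0.39, 2.02], [-1.27, 1.25], [0.06, 2.57], [-1.19, 4.33], [0.19, 2], [-2.82, 2.82]. Speed limits (rad/s): [1.89, 1.89, 2.39, 2.39, 3.01, 3.01, 3.01].

### API

Orientations are given as a rotation vector (axis times angle).
In Python, from cell import readout, camera, close_job, spot_in, cut_out, arm gives the robot as it stands.
- The arm moves only by the tool arm_command, never from a script. Its argument "rows" is a list of rows, each a list of 7 numbers: the shift along the tool's x, y, z in m, then the turn, a rotation vector about the tool's x, y, z in rad, then the gripper's target within -1 to 1 (fully open at 1, half-way at 0, shut at -1). In form: [[dx, dy, dz, rx, ry, rz, claw], ...]. A call has 1 to 10 rows; each row is the pose to reach, as a shift and turn from the pose commanded when the call began, along the tool's axes at that moment; what a row does not reach only later rows make up. A row lasts 1/8 s, in which the tool goes at most 62.5 mm and 10.7 degrees, less where a joint would pass 70% of its speed; a pose out of reach is approached as far as the arm can. A call with a gripper value outside its range is refused whole. The fingers move at their own pace and stop on an object; "newtons" is the grip in N (left out, the last holds). Time passes only in rows, so rows that repeat a pose let the fingers close. It gives the time, the measured TCP pose, the force, the opening and the grip force at its end, in the units of the state.
- readout.observe(): the state, without advancing time (a new reading comes with each control period).
- camera(name): name is "scene" or "side" or "wrist"; returns a dict with "frame" (420x560x3 uint8, red, green, blue), "vfov" (degrees; the focal length in pixels is half the picture's height over the tangent of half this angle, whatever the lens; pixels are square), "cx", "cy" (the principal point, pixels), "eye" and "attitude" of the camera in the world; the wrist camera has in their place "T_tool_cam" (4x4, takes a point from camera to tool coordinates, whose origin is the TCP and whose axes are the flange's). Camera axes: x right, y down, z forward; pixel columns grow to the right and rows downward; lengths in m; the calibration is good to about 2 mm. The wrist camera is an equidistant fisheye: a pixel r from the principal point sees the ray r / f radians off the axis. A picture is of the moment at which its call begins: read the wrist's pose just before it. There is no depth.
- close_job(): hands the job in; it is judged then, once.
Trained networks look in a picture, given as the dict that the camera call returned (one of the last four; its "shot" number tells which), for a name from the list of things; names that differ only in an ending like _2 or _b are one class to them, and where a whole thing is asked for, a point or a joint stands for the part that bears it (a point fixed in the world has none). Each returns a list of dicts, best first, with "p" (0 to 1); they miss things now and then, are a little off and sometimes report something else, mostly with a low value. They report only what shows in the picture. A call takes as long as a camera call. They do not tell look-alikes from the thing itself.
- spot_in(picture, thing): "rect" ([centre column, centre row, width, height] as shares, 0 to 1, of the picture: columns of its width, rows of its height, round what is visible of it).
- cut_out(picture, thing): "mask" (420x560 bool, what is visible of it) and "rect" ([centre column, centre row, width, height] as shares, 0 to 1, of the picture: columns of its width, rows of its height, round what is visible of it).
The state is a dict: "time_s": time; "qpos": joint angles; "qvel": joint speeds; "joint_torque": joint torques, N m; "tcp_pos": TCP position; "ee_rot": TCP orientation; "contact_force": force on the tool from outside, world axes, zero at the start; "moment": the same for the moment, N m; "gripper_width": finger opening in m; "gripper_force": force on a finger pad.
Only numpy, scipy, OpenCV 4.12 (cv2) and the standard library are available. Lean on these libraries where they do the work, as an engineer would, in place of code of your own. Each camera call takes 0.05 s, during which the arm holds its last target. There are 200 camera calls.

### The job

Pack the four finished pieces for dispatch: stand each one in the open kraft gift-box base that matches its outline and size - the marble cup in the large round base, the brass candlestick in the small round one, the soapstone trinket box in the square one and the wooden keepsake box in the long one. Each should stand upright and flat on the floor of its base, the square and the long piece with their sides parallel to the sides of their base; set them down gently rather than letting them drop. Knock none of them over, and leave the little brass bell and the glue jar standing where they are.

Things in the scene. Friction and masses are not known exactly. Their poses are not given: they have to be found in the camera images.
- marble_cup: round cup of white marble, straight-sided, open at the top: 62 mm outside diameter, 70 mm high, wall 6 mm, about 0.28 kg. Origin: centre of its underside, z up. Grip it across the outside, above 30 mm from its foot, so that the fingertips stay clear of the base's rim.
- candlestick: small brass candlestick: round foot 40 mm in diameter, thin waisted stem, on top a cylindrical candle cup 26 mm in diameter from 52 to 78 mm above the foot (78 mm is its full height), about 0.16 kg. Origin: centre of the underside of its foot, z up. Grip it by the candle cup.
- trinket_box: square grey-green soapstone trinket box with its lid fixed on: 56 x 56 mm, 55 mm high, with a small brass knob on top of 12 mm diameter up to 67 mm, about 0.26 kg. Origin: centre of its underside, z up, x and y square to its sides.
- keepsake_box: long closed brown wooden keepsake box with brass bands across its top: 130 mm along its x, 46 mm along its y, 50 mm high, about 0.20 kg; the lid does not open. Origin: centre of its underside, z up.
- large_round_box: open round gift-box base of brown kraft board with a white floor, the larger of the two, fixed to the bench: inside diameter 82 mm, outside 88 mm, rim 24 mm above the bench, floor 3 mm above the bench. Origin: centre of its underside (on the bench), z up.
- small_round_box: the smaller open round gift-box base, of the same board, fixed: inside diameter 58 mm, outside 64 mm, rim 24 mm, floor 3 mm above the bench. Origin: centre of its underside, z up.
- square_box: open square gift-box base of the same board, fixed: inside 76 x 76 mm, outside 82 x 82 mm, rim 24 mm, floor 3 mm above the bench. Origin: centre of its underside, z up, x and y square to its sides.
- long_box: open long gift-box base of the same board, fixed: inside 150 mm along its x and 66 mm along its y, outside 156 x 72 mm, rim 24 mm, floor 3 mm above the bench. Origin: centre of its underside, z up.
- bell: bystander: little brass hand bell standing on its mouth, 46 mm in diameter at the foot, 70 mm high with its dark wooden handle on top. Origin: centre of its underside. To be left alone.
- glue_jar: bystander: small lidded jar, 42 mm in diameter, 62 mm high. Origin: centre of its underside. To be left alone.
Things that resemble listed ones, but are neither listed nor needed, are in the scene too. What is shaped like the marble_cup but turquoise is not meant. Leave any black look-alike of the square_box alone.

How it is judged:
By the outcome, as a careful person would: the job done as asked, in the order asked, and still so for the second after the job is handed in, with the robot touching nothing.
It also fails if it takes over 99 s, if anything falls off the work surface, if the arm or the gripper's body presses on something with over 40 N, if the wrist force passes 120 N, or if a joint passes its speed limit or range.

## Working session

There is one attempt and no reset: what is moved stays moved. The work goes in short steps, Python scripts to look and compute and a tool call to move; the robot and the scene stay as the last step left them, time stands still between calls to the robot, and variables do not carry over. Pictures are saved under pics/ and viewed, at most 14 in all, crops included, and the job is handed in when it is done.

Besides the shell and the picture viewer there is one more tool, called after ">>>" as name(argument=value, ...) on one line, values as JSON. arm_command: Moves the arm, as the interface text tells. Its arguments: {"type":"object","properties":{"rows":{"type":"array"},"newtons":{"type":"number"}},"required":["rows"]}

```bash
mkdir -p pics; ls
cat > h.py <<'E'
import numpy as np, cv2
from scipy.spatial.transform import Rotation as R
from cell import readout, camera, close_job, spot_in, cut_out, arm
def Rm(a):
    a=np.array(a,float)
    return a if a.shape==(3,3) else (R.from_rotvec(a).as_matrix() if a.size==3 else R.from_quat(a).as_matrix())
def save(p,n): cv2.imwrite('pics/'+n,p['frame'][:,:,::-1])
E
python3 - <<'E'
from h import *
for n in('scene','side','wrist'):
    p=camera(n); save(p,n+'0.png'); print({k:v for k,v in p.items() if k!='frame'})
print(readout.observe()); print(arm)
E
```

```text
pics
{'vfov': 43.913438693182584, 'cx': 275.9676006519532, 'cy': 213.8189344468729, 'eye': array([1.49243527, 0.28387521, 0.85814011]), 'attitude': array([-1.4810097 , -1.93612341,  0.94011225]), 'shot': 1}
{'vfov': 42.86630745680421, 'cx': 276.8838646868468, 'cy': 212.99338465375567, 'eye': array([-0.01189404, -0.73152745,  0.78757609]), 'attitude': array([-2.16105413,  0.74218115, -0.34657293]), 'shot': 2}
{'vfov': 65.70646984690485, 'cx': 276.40017780476, 'cy': 210.73659628741677, 'T_tool_cam': array([[-1.06929743e-03, -9.58188820e-01, -2.86134657e-01,
         8.36019904e-02],
       [ 9.99999403e-01, -1.08840317e-03, -9.22679025e-05,
        -6.92252547e-04],
       [-2.23019796e-04, -2.86134585e-01,  9.58189412e-01,
        -1.78368898e-01],
       [ 0.00000000e+00,  0.00000000e+00,  0.00000000e+00,
         1.00000000e+00]]), 'shot': 3}
{'time_s': 0.15, 'qpos': array([-1.2775361 ,  0.41785083, -0.01029551,  1.61402645,  0.00469177,
        1.11067653, -0.05302227]), 'qvel': array([ 0.00128058, -0.0004517 ,  0.00043644, -0.00377102,  0.00248475,
       -0.00064495,  0.00012292]), 'joint_torque': array([ 1.18388161e-03, -8.51532698e+01,  6.39228802e-01, -4.26141608e+01,
       -4.88473289e-02,  1.71856745e-02,  1.24218373e-04]), 'tcp_pos': array([0.20525643, 0.59003571, 0.20496426]), 'ee_rot': array([-5.23413295e-01, -3.09759888e+00,  1.46676402e-03]), 'contact_force': array([ 0.64130833,  0.50393574, -0.05087654]), 'moment': array([0.00567937, 0.03103028, 0.01514754]), 'gripper_force': 0.0, 'gripper_width': 0.09403816542517651}
<Robot object at 0x7f7d01624050>
```

View pics/scene0.png

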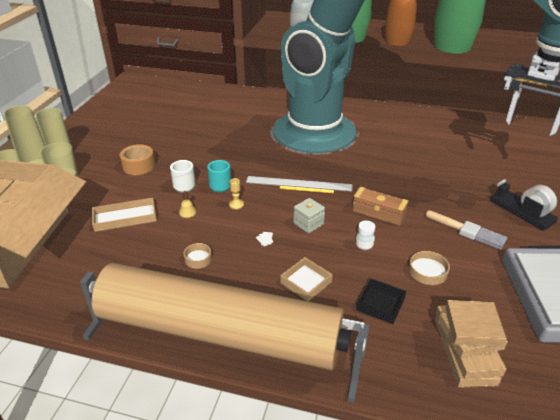

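View pics/side0.png

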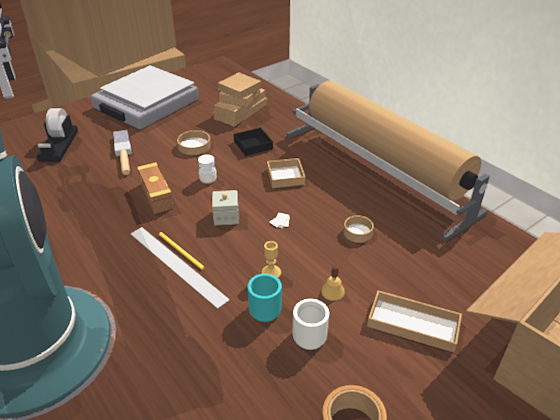

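```bash
cat >> h.py <<'E'
NAMES='marble_cup candlestick trinket_box keepsake_box large_round_box small_round_box square_box long_box bell glue_jar'.split()
H=dict(zip(NAMES,[.07,.078,.055,.05,.024,.024,.024,.024,.07,.062]))
def ray(p,u,v,tcp=None,rot=None):
    f=210/np.tan(np.radians(p['vfov']/2)); x=np.array([u-p['cx'],v-p['cy']])
    if 'eye' in p:
        return np.array(p['eye']),Rm(p['attitude'])@np.append(x/f,1)
    r=np.hypot(*x); th=r/f; d=np.append(x/max(r,1e-9)*np.sin(th),np.cos(th))
    T=p['T_tool_cam']; Q=Rm(rot); return tcp+Q@T[:3,3],Q@T[:3,:3]@d
def hit(p,u,v,z,tcp=None,rot=None):
    o,d=ray(p,u,v,tcp,rot); return (o+d*(z-o[2])/d[2])[:2]
E
python3 - <<'E'
from h import *
for c in('scene','side'):
    p=camera(c)
    for n in NAMES:
        for d in spot_in(p,n)[:4]:
            if d['p']<.2: continue
            r=np.array(d['rect'])*[560,420,560,420]
            print(c,n,round(d['p'],2),r.round(0),'at z=h/2',hit(p,r[0],r[1],H[n]/2).round(3))
E
```

```text
scene marble_cup 0.93 [217. 173.  26.  34.] at z=h/2 [ 0.361 -0.204]
scene marble_cup 0.62 [185. 203.  19.  22.] at z=h/2 [ 0.511 -0.238]
scene marble_cup 0.59 [183. 174.  22.  28.] at z=h/2 [ 0.39  -0.296]
scene candlestick 0.68 [235. 192.  12.  33.] at z=h/2 [ 0.436 -0.124]
scene candlestick 0.32 [123. 214.  67.  32.] at z=h/2 [ 0.601 -0.369]
scene trinket_box 0.72 [308. 215.  34.  35.] at z=h/2 [0.468 0.082]
scene keepsake_box 0.93 [381. 205.  56.  34.] at z=h/2 [0.376 0.259]
scene small_round_box 0.91 [197. 255.  26.  23.] at z=h/2 [ 0.667 -0.142]
scene square_box 0.87 [306. 277.  52.  46.] at z=h/2 [0.673 0.123]
scene square_box 0.84 [382. 301.  51.  47.] at z=h/2 [0.699 0.297]
scene square_box 0.53 [235. 192.  13.  31.] at z=h/2 [ 0.403 -0.139]
scene long_box 0.69 [365. 236.  22.  31.] at z=h/2 [0.497 0.233]
scene long_box 0.6 [124. 214.  65.  35.] at z=h/2 [ 0.57  -0.386]
scene long_box 0.27 [309. 213.  31.  34.] at z=h/2 [0.443 0.08 ]
scene bell 0.53 [186. 203.  15.  26.] at z=h/2 [ 0.513 -0.235]
scene bell 0.27 [123. 214.  64.  32.] at z=h/2 [ 0.597 -0.371]
scene glue_jar 0.
[... 218 characters left out ...]
20.  37.] at z=h/2 [ 0.45  -0.112]
side trinket_box 0.89 [225. 212.  27.  32.] at z=h/2 [0.461 0.071]
side keepsake_box 0.9 [154. 190.  37.  45.] at z=h/2 [0.377 0.245]
side large_round_box 0.87 [192. 141.  35.  29.] at z=h/2 [0.571 0.396]
side small_round_box 0.82 [358. 228.  34.  27.] at z=h/2 [ 0.673 -0.14 ]
side square_box 0.84 [251. 139.  35.  28.] at z=h/2 [0.704 0.306]
side square_box 0.73 [283. 171.  38.  29.] at z=h/2 [0.677 0.134]
side long_box 0.94 [412. 322.  90.  62.] at z=h/2 [ 0.565 -0.388]
side long_box 0.21 [226. 210.  29.  36.] at z=h/2 [0.478 0.093]
side bell 0.95 [335. 284.  20.  35.] at z=h/2 [ 0.503 -0.246]
side glue_jar 0.94 [207. 170.  22.  27.] at z=h/2 [0.514 0.23 ]
```

The scene view shows these possible mix-ups.

| Wanted item | Pixel (scene view) | Not to be taken for |
|---|---|---|
| Marble cup | white (183,175) | turquoise cup (219,175) |
| Square base | kraft, white floor (306,277) | black tray (382,301) |
| Large round base | white floor (429,267) | brown pot (137,160) |
| Small round base | (197,255) | brown pot (137,160) |
| Candlestick | (236,192) | bell (187,205) |
| Trinket box | (309,214) | none |
| Keepsake box | (381,205) | none |
| Long base | (124,214) | none |

The glue jar is at (366,236). I'll fit poses to the silhouettes next.

```bash
cat >> h.py <<'E'
from scipy.optimize import minimize
def proj(p,X,tcp=None,rot=None):
    f=210/np.tan(np.radians(p['vfov']/2)); c=[p['cx'],p['cy']]
    if 'eye' in p:
        Y=(X-np.array(p['eye']))@Rm(p['attitude']); return Y[:,:2]/Y[:,2:]*f+c
    T=p['T_tool_cam']; Q=Rm(rot); Y=((X-tcp)@Q-T[:3,3])@T[:3,:3]
    r=np.hypot(Y[:,0],Y[:,1]); th=np.arctan2(r,Y[:,2]); return Y[:,:2]/r[:,None]*(th*f)[:,None]+c
A=np.linspace(0,2*np.pi,48,endpoint=False)
def cyl(r,z0,z1): return np.array([[r*np.cos(a),r*np.sin(a),z] for a in A for z in(z0,z1)])
def box(a,b,h):
    t=np.linspace(-1,1,9); e=[(s,q) for s in t for q in(-1,1)]+[(q,s) for s in t for q in(-1,1)]
    return np.array([[x*a/2,y*b/2,z] for x,y in e for z in(0,h)])
M={'marble_cup':[cyl(.031,0,.07)],'candlestick':[cyl(.02,0,.006),cyl(.006,0,.06),cyl(.013,.052,.078)],
'trinket_box':[box(.056,.056,.055),cyl(.006,.05,.067)],'keepsake_box':[box(.13,.046,.05)],
'large_round_box':[cyl(.044,0,.024)],'small_round_box':[cyl(.032,0,.024)],'square_box':[box(.082,.082,.024)],
'long_box':[box(.156,.072,.024)],'bell':[cyl(.023,0,.004),cyl(.012,0,.04),cyl(.005,0,.07)],'glue_jar':[cyl(.021,0,.062)]}
def fit(n,views,g,yaw=True,z=0):
    """views: list of (pic,mask,tcp,rot); g: x,y,yaw guess. soft silhouette IoU"""
    S=4
    W=[]
    for p,m,t,r in views:
        ys,xs=np.where(m); x0,y0=max(xs.min()-12,0),max(ys.min()-12,0); x1,y1=xs.max()+13,ys.max()+13
        mm=cv2.resize(m[y0:y1,x0:x1].astype(np.float32),None,fx=S,fy=S,interpolation=cv2.INTER_LINEAR); W.append((p,t,r,x0,y0,mm))
    def ious(v):
        c,s=np.cos(v[2]),np.sin(v[2]); o=[]
        for p,t,r,x0,y0,mm in W:
            im=np.zeros(mm.shape,np.uint8)
            for part in M[n]:
                X=part@np.array([[c,s,0],[-s,c,0],[0,0,1]])+[v[0],v[1],z]
                q=(proj(p,X,t,r)+.5-[x0,y0])*S-.5
                cv2.fillConvexPoly(im,cv2.convexHull((q*16).round().astype(np.int32)),1,shift=4)
            o.append(np.minimum(im,mm).sum()/np.maximum(im,mm).sum())
        return o
    best=None
    for y0 in ([g[2]] if len(g)>2 else ([0] if not yaw else np.arange(0,np.pi,np.pi/12))):
        k=3 if yaw else 2
        sx=np.vstack([np.zeros(k),np.diag([.012,.012,.15][:k])])+np.array([g[0],g[1],y0][:k])
        fn=lambda v:-np.mean(ious(np.append(v,0) if k==2 else v))
        r=minimize(fn,sx[0],method='Nelder-Mead',options=dict(initial_simplex=sx,xatol=2e-4,fatol=1e-4))
        if best is None or r.fun<best.fun: best=r
    v=best.x if yaw else np.append(best.x,0)
    return v,ious(v)
ROUND={'marble_cup','candlestick','large_round_box','small_round_box','bell','glue_jar'}
G=dict(marble_cup=(.404,-.289),candlestick=(.445,-.115),trinket_box=(.465,.075),keepsake_box=(.377,.25),large_round_box=(.571,.396),
small_round_box=(.673,-.14),square_box=(.675,.13),long_box=(.567,-.387),bell=(.505,-.24),glue_jar=(.514,.23))
def measure(n,pics,g,**k):
    vs=[]
    for p,t,r in pics:
        u=proj(p,np.array([[g[0],g[1],H[n]/2]]),t,r)[0]
        for d in cut_out(p,n):
            c=np.array(d['rect'])[:2]*[560,420]
            if np.hypot(*(c-u))<(16 if 'eye' in p else 45) and d['mask'].sum()>30: vs.append((p,d['mask'],t,r)); break
    if not vs: return None
    v,o=fit(n,vs,g,n not in ROUND,**k); return v,o,['S' if 'eye' in x[0] else 'W' for x in vs]
E
python3 - <<'E'
from h import *
P=[(camera(c),None,None) for c in('scene','side')]
for n in NAMES:
    m=measure(n,P,G[n])
    if m is None: print(n,'none');continue
    print(n,m[0].round(4),np.round(m[1],2),len(m[2]), 'scene-only/side-only', *[ (lambda q: q[0].round(4) if q else None)(measure(n,[x],G[n])) for x in P])
E
```

```text
marble_cup [ 0.4003 -0.292   0.    ] [0.88 0.88] 2 scene-only/side-only [ 0.3938 -0.2957  0.    ] [ 0.4052 -0.2868  0.    ]
candlestick [ 0.441  -0.1235  0.    ] [0.85 0.64] 2 scene-only/side-only [ 0.4388 -0.1243  0.    ] [ 0.446  -0.1177  0.    ]
trinket_box [0.4706 0.0836 1.0178] [0.88 0.92] 2 scene-only/side-only [0.4667 0.0815 0.8898] [0.4721 0.0866 1.0145]
keepsake_box [0.3824 0.2544 1.3442] [0.9  0.95] 2 scene-only/side-only [0.3782 0.2524 1.3394] [0.3834 0.2568 1.3452]
large_round_box [0.5688 0.3896 0.    ] [0.93 0.92] 2 scene-only/side-only [0.5662 0.3888 0.    ] [0.5707 0.3921 0.    ]
small_round_box [ 0.6694 -0.1411  0.    ] [0.9  0.92] 2 scene-only/side-only [ 0.6676 -0.1434  0.    ] [ 0.6713 -0.1393  0.    ]
square_box [0.6756 0.1235 1.0612] [0.95 0.92] 2 scene-only/side-only [0.6745 0.1231 1.0649] [0.6774 0.1261 1.0492]
long_box [ 0.5709 -0.3866  2.0962] [0.91 0.94] 2 scene-only/side-only [ 0.5677 -0.3896 -1.0289] [ 0.5725 -0.3846  2.1015]
bell [ 0.5075 -0.2361  0.    ] [0.77 0.88] 2 scene-only/side-only [ 0.5016 -0.239   0.    ] [ 0.5089 -0.2353  0.    ]
glue_jar [0.5118 0.2327 0.    ] [0.84] 1 scene-only/side-only [0.5118 0.2327 0.    ] None
```

```bash
cat >> h.py <<'E'
def go(x,y,z,phi=None,s=None):
    """print tool-frame shift/turn to TCP pose x,y,z with tool y at world angle phi (mod pi), tool down"""
    s=s or readout.observe(); Q=Rm(s['ee_rot']); cur=np.arctan2(Q[1,1],Q[0,1])
    if phi is None: phi=cur
    az=np.arctan2(y,x); c=[phi+k*np.pi for k in range(-3,4)]
    c=[a for a in c if abs(a-az)<2.6]; phi=min(c,key=lambda a:abs(a-cur))
    yv=np.array([np.cos(phi),np.sin(phi),0]); zv=np.array([0,0,-1.]); T=np.c_[np.cross(yv,zv),yv,zv]
    d=Q.T@(np.array([x,y,z])-s['tcp_pos']); w=R.from_matrix(Q.T@T).as_rotvec()
    print('d',d.round(4),'w',w.round(4),'| phi',round(phi,3),'cur',round(cur,3),'az',round(az,3))
def wrist():
    s=readout.observe(); p=camera('wrist'); return p,s['tcp_pos'],s['ee_rot']
E
python3 -c "
from h import *
go(.45,.1,.25,.22)"
```

```text
d [-0.3922 -0.3827 -0.0445] w [-1.000e-04  1.000e-04  1.016e+00] | phi 0.22 cur 1.236 az 0.219
```

>>> arm_command(rows=[[-0.39, -0.38, -0.045, 0, 0, 1.016, 1], [-0.39, -0.38, -0.045, 0, 0, 1.016, 1], [-0.39, -0.38, -0.045, 0, 0, 1.016, 1], [-0.39, -0.38, -0.045, 0, 0, 1.016, 1], [-0.39, -0.38, -0.045, 0, 0, 1.016, 1], [-0.39, -0.38, -0.045, 0, 0, 1.016, 1], [-0.39, -0.38, -0.045, 0, 0, 1.016, 1], [-0.39, -0.38, -0.045, 0, 0, 1.016, 1], [-0.39, -0.38, -0.045, 0, 0, 1.016, 1], [-0.39, -0.38, -0.045, 0, 0, 1.016, 1]])

```text
time_s: 4.6
tcp_pos: [0.45, 0.1003, 0.251]
ee_rot: [1.97, 2.446, 0.001]
contact_force: [0.2, 1.0, -0.4]
gripper_width: 0.0937
gripper_force: 0.0
```

Run:
```python
from h import *
w=wrist(); print(w[1],w[2]); save(w[0],'w1.png')
for n in NAMES:
    m=measure(n,[w],G[n])
    if m: print(n,m[0].round(4),np.round(m[1],2))
go(.39,-.18,.25)
```

```text
[0.45001827 0.1003041  0.25096531] [1.96978350e+00 2.44618730e+00 1.03216746e-03]
marble_cup [ 0.4011 -0.2968  0.    ] [0.61]
candlestick [ 0.4447 -0.1202  0.    ] [0.67]
trinket_box [ 0.4722  0.0855 -0.562 ] [0.97]
large_round_box [0.571  0.3904 0.    ] [0.97]
square_box [0.6781 0.1246 1.0602] [0.97]
bell [ 0.5098 -0.2387  0.    ] [0.79]
glue_jar [0.5155 0.2336 0.    ] [0.87]
d [-0.2638 -0.1193  0.0005] w [-0.      0.0001  0.    ] | phi 0.221 cur 0.221 az -0.432
```

View pics/w1.png

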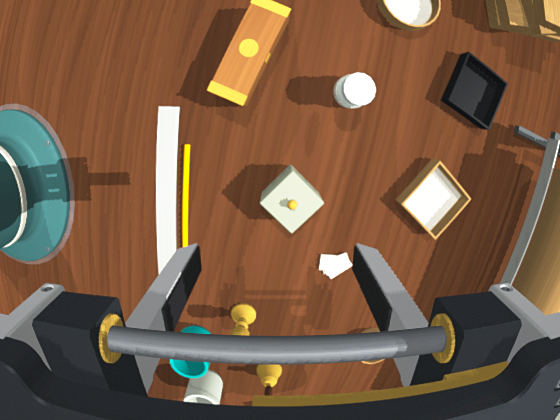

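Trinket box at (292,200), square base at (435,200), keepsake at (250,50), all as expected; both cups and the bell are partly hidden at the bottom. Moving above the marble cup next.

>>> arm_command(rows=[[-0.37, -0.135, 0.04, 0, 0, 0, 1], [-0.37, -0.135, 0.04, 0, 0, 0, 1], [-0.37, -0.135, 0.04, 0, 0, 0, 1], [-0.37, -0.135, 0.04, 0, 0, 0, 1], [-0.37, -0.135, 0.04, 0, 0, 0, 1], [-0.37, -0.135, 0.04, 0, 0, 0, 1], [-0.37, -0.135, 0.04, 0, 0, 0, 1], [-0.37, -0.135, 0.04, 0, 0, 0, 1], [-0.37, -0.135, 0.04, 0, 0, 0, 1]])

```text
time_s: 6.28
tcp_pos: [0.3982, -0.2863, 0.2105]
ee_rot: [-1.963, -2.453, -0.0]
contact_force: [1.0, 0.7, 0.4]
gripper_width: 0.094
gripper_force: 0.0
```

Run:
```python
from h import *
w=wrist(); print(w[1]); save(w[0],'w2.png')
for n in ['marble_cup','candlestick','bell']:
    m=measure(n,[w],G[n])
    if m: 
        print(n,m[0].round(4),np.round(m[1],2))
        if n=='marble_cup': go(m[0][0],m[0][1],.15); go(m[0][0],m[0][1],.036)
```

```text
[ 0.39816945 -0.28634586  0.21046763]
marble_cup [ 0.4019 -0.2898  0.    ] [0.93]
d [-0.0044  0.0027  0.0606] w [ 0.0006 -0.0003  0.    ] | phi 0.222 cur 0.222 az -0.625
d [-0.0044  0.0026  0.1746] w [ 0.0006 -0.0003  0.    ] | phi 0.222 cur 0.222 az -0.625
candlestick [ 0.4441 -0.1212  0.    ] [0.95]
bell [ 0.5081 -0.2352  0.    ] [0.92]
```

View pics/w2.png

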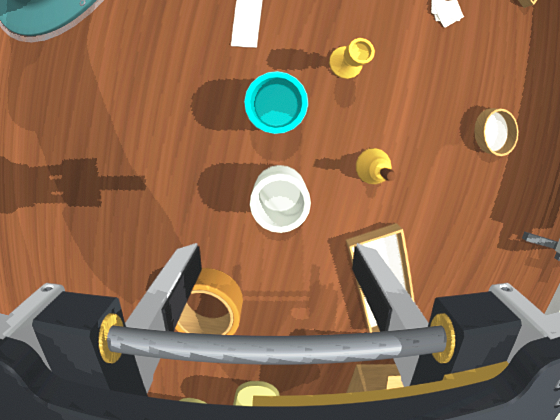

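White marble cup at (280,198) beneath the tool, turquoise one at (277,102), brown pot (not wanted) at (210,300), bell at (375,167). Descending on the white cup.

>>> arm_command(rows=[[-0.0044, 0.0026, 0.05, 0, 0, 0, 1], [-0.0044, 0.0026, 0.1, 0, 0, 0, 1], [-0.0044, 0.0026, 0.14, 0, 0, 0, 1], [-0.0044, 0.0026, 0.165, 0, 0, 0, 1], [-0.0044, 0.0026, 0.174, 0, 0, 0, 1], [-0.0044, 0.0026, 0.174, 0, 0, 0, 1], [-0.0044, 0.0026, 0.174, 0, 0, 0, -0.3], [-0.0044, 0.0026, 0.174, 0, 0, 0, -0.3], [-0.0044, 0.0026, 0.174, 0, 0, 0, -0.3], [-0.0044, 0.0026, 0.174, 0, 0, 0, -0.3]], newtons=25)

```text
time_s: 7.72
tcp_pos: [0.4017, -0.2911, 0.0368]
ee_rot: [1.964, 2.451, 0.0]
contact_force: [0.5, 1.2, 6.0]
gripper_width: 0.0623
gripper_force: 25.0
```

Run:
```python
from h import *
s=readout.observe(); print({k:s[k] for k in('tcp_pos','contact_force','gripper_width','gripper_force')})
go(.40,-.29,.16); go(.46,.08,.17,.6)
```

```text
{'tcp_pos': array([ 0.40170377, -0.29108888,  0.03684193]), 'contact_force': array([0.48694572, 1.24356792, 6.04000911]), 'gripper_width': 0.062295693416318604, 'gripper_force': 25.00136274844408}
d [ 0.0014 -0.0013 -0.1232] w [ 0.0007  0.0004 -0.    ] | phi 0.22 cur 0.22 az -0.627
d [ 0.3494  0.138  -0.1332] w [ 0.0006  0.0005 -0.3799] | phi 0.6 cur 0.22 az 0.172
```

>>> arm_command(rows=[[0, 0, -0.01, 0, 0, 0, -0.3], [0, 0, -0.05, 0, 0, 0, -0.3], [0, 0, -0.1, 0, 0, 0, -0.3], [0.05, 0.02, -0.133, 0, 0, 0, -0.3], [0.349, 0.138, -0.133, 0, 0, -0.38, -0.3], [0.349, 0.138, -0.133, 0, 0, -0.38, -0.3], [0.349, 0.138, -0.133, 0, 0, -0.38, -0.3], [0.349, 0.138, -0.133, 0, 0, -0.38, -0.3], [0.349, 0.138, -0.133, 0, 0, -0.38, -0.3], [0.349, 0.138, -0.133, 0, 0, -0.38, -0.3]])

```text
time_s: 8.98
tcp_pos: [0.4597, 0.0833, 0.1696]
ee_rot: [-1.459, -2.782, 0.0]
contact_force: [0.2, -0.3, -4.0]
gripper_width: 0.0626
gripper_force: 25.0
```

Run:
```python
from h import *
s=readout.observe(); print(s['tcp_pos'],s['contact_force'],s['gripper_width'])
go(.571,.3905,.17)
```

```text
[0.45965164 0.08328904 0.16963521] [ 0.17844553 -0.28484955 -3.98765514] 0.06264646515735947
d [ 0.1894  0.2663 -0.0004] w [-0.0002 -0.0001 -0.    ] | phi 0.605 cur 0.605 az 0.6
```

>>> arm_command(rows=[[0.189, 0.267, 0, 0, 0, 0, -0.3], [0.189, 0.267, 0, 0, 0, 0, -0.3], [0.189, 0.267, 0, 0, 0, 0, -0.3], [0.189, 0.267, 0, 0, 0, 0, -0.3], [0.189, 0.267, 0, 0, 0, 0, -0.3], [0.189, 0.267, 0, 0, 0, 0, -0.3], [0.189, 0.267, 0, 0, 0, 0, -0.3], [0.189, 0.267, 0.04, 0, 0, 0, -0.3], [0.189, 0.267, 0.08, 0, 0, 0, -0.3], [0.189, 0.267, 0.08, 0, 0, 0, -0.3]])

```text
time_s: 10.22
tcp_pos: [0.5723, 0.3836, 0.0876]
ee_rot: [-1.468, -2.776, 0.008]
contact_force: [-0.2, 0.1, -2.4]
gripper_width: 0.0629
gripper_force: 25.0
```

Run:
```python
from h import *
w=wrist(); print(w[1]); save(w[0],'w3.png')
P=[(camera(c),None,None) for c in('scene','side')]
for x in P: 
  m=measure('marble_cup',[x],w[1][:2],z=w[1][2]-.0368); print(m and (m[0].round(4),m[1]))
  m=measure('large_round_box',[x],G['large_round_box']); print(m and (m[0].round(4),m[1]))
m=measure('large_round_box',[w],G['large_round_box']); print(m and (m[0].round(4),m[1]))
go(.571,.3905,.041)
```

```text
[0.57228696 0.38356617 0.08758002]
None
(array([0.5669, 0.3884, 0.    ]), [np.float32(0.7429567)])
None
(array([0.5699, 0.3908, 0.    ]), [np.float32(0.8955617)])
(array([0.5703, 0.3894, 0.    ]), [np.float32(0.5014816)])
d [ 0.0048 -0.0002  0.0495] w [ 0.0013 -0.0001  0.    ] | phi 0.6 cur 0.6 az 0.6
```

View pics/w3.png

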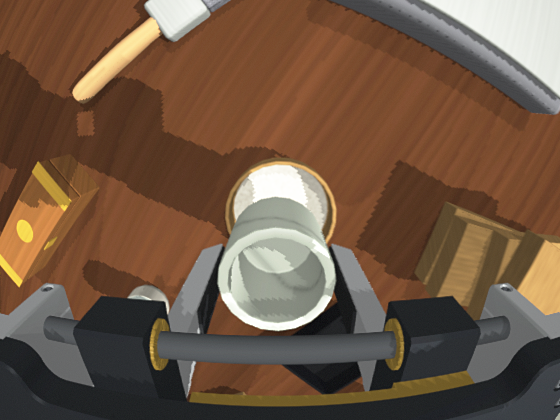

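White cup held at (277,275) with the large round base's white floor right behind it at (280,205). One settling row, then a check.

>>> arm_command(rows=[[0, 0, 0, 0, 0, 0, -0.3], [0, 0, 0, 0, 0, 0, -0.3]])

```text
time_s: 10.88
tcp_pos: [0.5735, 0.3865, 0.0895]
ee_rot: [1.466, 2.779, -0.0]
contact_force: [-0.2, -0.3, -3.2]
gripper_width: 0.0625
gripper_force: 25.0
```

Run:
```python
from h import *
s=readout.observe(); print(s['tcp_pos'],s['qvel'].round(3))
go(.5708,.3903,.041)
```

```text
[0.57350147 0.38646347 0.08954135] [-0.002  0.003 -0.001 -0.     0.     0.001  0.   ]
d [ 0.0047 -0.0001  0.0485] w [ 0.      0.0001 -0.    ] | phi 0.6 cur 0.6 az 0.6
```

>>> arm_command(rows=[[0.0047, 0, 0, 0, 0, 0, -0.3], [0.0047, 0, 0.015, 0, 0, 0, -0.3], [0.0047, 0, 0.03, 0, 0, 0, -0.3], [0.0047, 0, 0.04, 0, 0, 0, -0.3], [0.0047, 0, 0.046, 0, 0, 0, -0.3], [0.0047, 0, 0.048, 0, 0, 0, -0.3], [0.0047, 0, 0.049, 0, 0, 0, -0.3], [0.0047, 0, 0.049, 0, 0, 0, -0.3]])

```text
time_s: 11.88
tcp_pos: [0.571, 0.3904, 0.0407]
ee_rot: [1.466, 2.779, 0.0]
contact_force: [0.1, -0.3, -3.1]
gripper_width: 0.0625
gripper_force: 25.0
```

Run:
```python
from h import *
s=readout.observe(); print(s['tcp_pos'],s['contact_force'],s['qvel'].round(3))
```

```text
[0.57097599 0.39038025 0.04073088] [ 0.10065826 -0.2972604  -3.14981982] [ 0.    -0.002  0.003 -0.001  0.001  0.    -0.002]
```

>>> arm_command(rows=[[0, 0, 0.0006, 0, 0, 0, -0.3], [0, 0, 0.001, 0, 0, 0, -0.3], [0, 0, 0.0013, 0, 0, 0, -0.3], [0, 0, 0.0013, 0, 0, 0, -0.3]])

```text
time_s: 12.38
tcp_pos: [0.571, 0.3904, 0.0399]
ee_rot: [1.466, 2.779, 0.001]
contact_force: [-4.6, -2.5, 7.8]
gripper_width: 0.0627
gripper_force: 25.0
```

>>> arm_command(rows=[[0, 0, 0.001, 0, 0, 0, 0.5], [0, 0, 0.001, 0, 0, 0, 0.7], [0, 0, 0.001, 0, 0, 0, 0.7], [0, 0, 0.001, 0, 0, 0, 0.7], [0, 0, -0.02, 0, 0, 0, 0.7], [0, 0, -0.07, 0, 0, 0, 0.7], [0, 0, -0.13, 0, 0, 0, 0.7], [0, 0, -0.17, 0, 0, 0, 0.7], [0, 0, -0.17, 0, 0, 0, 0.7]])

```text
time_s: 13.5
tcp_pos: [0.5723, 0.3909, 0.2143]
ee_rot: [1.465, 2.776, 0.009]
contact_force: [1.1, -0.2, -0.6]
gripper_width: 0.0796
gripper_force: 0.0
```

Run:
```python
from h import *
w=wrist(); print(w[1]); save(w[0],'w4.png')
for z,n in((.003,'marble_cup'),(0,'large_round_box'),(0,'keepsake_box')):
  m=measure(n,[w],(G if n[0]=='k' else {n:(.571,.39)})[n],z=z); print(n,m and (m[0].round(4),m[1]))
go(.47,.1,.2,.0)
```

```text
[0.57229244 0.39085063 0.21425471]
marble_cup (array([0.5697, 0.391 , 0.    ]), [np.float32(0.91743326)])
large_round_box (array([0.5705, 0.3899, 0.    ]), [np.float32(0.2973362)])
keepsake_box (array([0.3835, 0.2545, 1.3385]), [np.float32(0.9695578)])
d [-0.1827 -0.2466  0.0089] w [-1.100e-03  4.000e-04  5.999e-01] | phi 0.0 cur 0.6 az 0.21
```

View pics/w4.png

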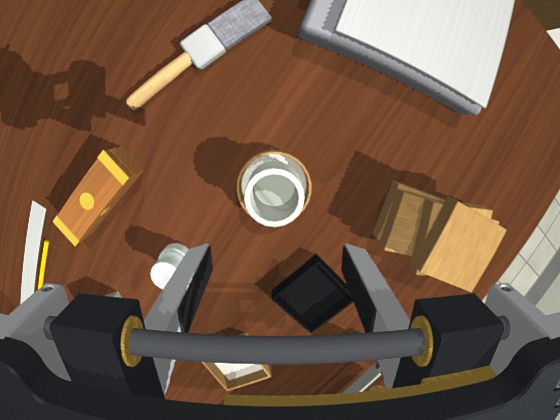

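The cup sits upright in the large round base at (274,195). Next is the candlestick.

Run:
```python
from h import *
go(.4441,-.1212,.19,0)
```

```text
d [-0.3507 -0.3929  0.0191] w [-1.100e-03  4.000e-04  5.999e-01] | phi 0.0 cur 0.6 az -0.266
```

>>> arm_command(rows=[[-0.351, -0.393, 0.019, 0, 0, 0.6, 0.7], [-0.351, -0.393, 0.019, 0, 0, 0.6, 0.7], [-0.351, -0.393, 0.019, 0, 0, 0.6, 0.7], [-0.351, -0.393, 0.019, 0, 0, 0.6, 0.7], [-0.351, -0.393, 0.019, 0, 0, 0.6, 0.7], [-0.351, -0.393, 0.019, 0, 0, 0.6, 0.7], [-0.351, -0.393, 0.019, 0, 0, 0.6, 0.7], [-0.351, -0.393, 0.019, 0, 0, 0.6, 0.7], [-0.351, -0.393, 0.019, 0, 0, 0.6, 0.7], [-0.351, -0.393, 0.019, 0, 0, 0.6, 0.7]])

```text
time_s: 14.95
tcp_pos: [0.4437, -0.123, 0.1898]
ee_rot: [-2.225, -2.217, 0.001]
contact_force: [0.1, 0.6, 0.2]
gripper_width: 0.08
gripper_force: 0.0
```

>>> arm_command(rows=[[0, 0, 0, 0, 0, 0, 0.7], [0, 0, 0, 0, 0, 0, 0.7]])

```text
time_s: 15.2
tcp_pos: [0.4449, -0.1203, 0.19]
ee_rot: [-2.22, -2.223, 0.001]
contact_force: [-0.5, -0.0, 0.6]
gripper_width: 0.0799
gripper_force: 0.0
```

Run:
```python
from h import *
w=wrist(); print(w[1],readout.observe()['qvel'].round(3)); save(w[0],'w5.png')
for n in ('candlestick','small_round_box','long_box','trinket_box'):
  m=measure(n,[w],G[n]); print(n,m and (m[0].round(4),m[1]))
  if n[0]=='c': go(m[0][0],m[0][1],.047)
```

```text
[ 0.44486115 -0.12032014  0.1900043 ] [ 0.001 -0.001  0.003  0.     0.001 -0.     0.003]
candlestick (array([ 0.4444, -0.1205,  0.    ]), [np.float32(0.91671467)])
d [ 1.000e-04 -4.000e-04  1.431e-01] w [-0.0002  0.0001  0.    ] | phi 0.001 cur 0.001 az -0.265
small_round_box (array([ 0.6708, -0.1407,  0.    ]), [np.float32(0.9437661)])
long_box (array([ 0.581 , -0.4653,  1.7182]), [np.float32(0.49330437)])
trinket_box (array([0.4729, 0.0856, 1.0012]), [np.float32(0.97492915)])
```

>>> arm_command(rows=[[0, 0, 0.05, 0, 0, 0, 0.7], [0, 0, 0.1, 0, 0, 0, 0.7], [0, 0, 0.13, 0, 0, 0, 0.7], [0, 0, 0.143, 0, 0, 0, 0.7], [0, 0, 0.143, 0, 0, 0, 0.7], [0, 0, 0.143, 0, 0, 0, 0], [0, 0, 0.143, 0, 0, 0, -0.6], [0, 0, 0.143, 0, 0, 0, -1], [0, 0, 0.143, 0, 0, 0, -1], [0, 0, 0.143, 0, 0, 0, -1]], newtons=20)

```text
time_s: 16.7
tcp_pos: [0.4447, -0.1213, 0.0473]
ee_rot: [2.221, 2.222, 0.0]
contact_force: [-0.4, 0.1, -0.1]
gripper_width: 0.0332
gripper_force: 0.0
```

Run:
```python
from h import *
s=readout.observe(); print(s['tcp_pos'],s['gripper_width'],s['contact_force'])
go(.6708,-.1407,.2,.0)
```

```text
[ 0.44470289 -0.12125986  0.04725674] 0.03318506198925164 [-0.37420006  0.06509836 -0.06965458]
d [-0.0195  0.2261 -0.1527] w [0.0001 0.     0.0001] | phi 0.0 cur 0.0 az -0.207
```

Still closing (33 mm).

>>> arm_command(rows=[[0, 0, 0, 0, 0, 0, -1], [0, 0, 0, 0, 0, 0, -1], [0, 0, 0, 0, 0, 0, -1]])

```text
time_s: 17.08
tcp_pos: [0.4447, -0.1213, 0.0472]
ee_rot: [2.221, 2.221, -0.0]
contact_force: [-1.4, 0.1, 2.4]
gripper_width: 0.0254
gripper_force: 20.0
```

>>> arm_command(rows=[[0, 0, -0.01, 0, 0, 0, -1], [0, 0, -0.04, 0, 0, 0, -1], [0, 0, -0.08, 0, 0, 0, -1], [0, 0.03, -0.11, 0, 0, 0, -1], [-0.0195, 0.226, -0.11, 0, 0, 0, -1], [-0.0195, 0.226, -0.11, 0, 0, 0, -1], [-0.0195, 0.226, -0.11, 0, 0, 0, -1], [-0.0195, 0.226, -0.11, 0, 0, 0, -1], [-0.0195, 0.226, -0.11, 0, 0, 0, -1], [-0.0195, 0.226, -0.11, 0, 0, 0, -1]])

```text
time_s: 18.32
tcp_pos: [0.6696, -0.1409, 0.1578]
ee_rot: [-2.222, -2.221, -0.0]
contact_force: [0.2, -0.2, -1.7]
gripper_width: 0.0256
gripper_force: 20.0
```

>>> arm_command(rows=[[0, 0, 0.06, 0, 0, 0, -1], [0, 0, 0.06, 0, 0, 0, -1], [0, 0, 0.06, 0, 0, 0, -1]])

```text
time_s: 18.7
tcp_pos: [0.671, -0.1411, 0.0994]
ee_rot: [2.221, 2.22, 0.001]
contact_force: [-0.3, -0.6, -1.1]
gripper_width: 0.0255
gripper_force: 20.0
```

Run:
```python
from h import *
w=wrist(); print(w[1]); save(w[0],'w6.png')
P=[w]+[(camera(c),None,None) for c in('scene','side')]
for x in P:
  m=measure('candlestick',[x],w[1][:2],z=w[1][2]-.0472); print(m and (m[0].round(4),m[1]))
go(.6708,-.1407,.0525)
```

```text
[ 0.6709617  -0.14110862  0.09941765]
(array([ 0.6707, -0.1401,  0.    ]), [np.float32(0.92821574)])
None
None
d [ 0.0002 -0.0003  0.0457] w [ 0.0013  0.0002 -0.    ] | phi 0.0 cur 0.0 az -0.207
```

View pics/w6.png

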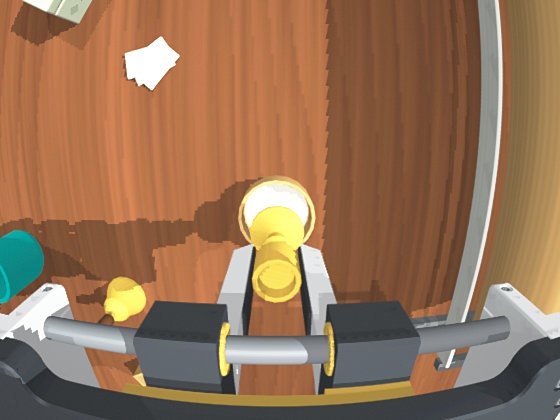

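Candlestick held upright at (277,280), lined up with the small round base at (277,215). Lowering it.

>>> arm_command(rows=[[0, 0, 0.015, 0, 0, 0, -1], [0, 0, 0.03, 0, 0, 0, -1], [0, 0, 0.04, 0, 0, 0, -1], [0, 0, 0.046, 0, 0, 0, -1], [0, 0, 0.0475, 0, 0, 0, -1], [0, 0, 0.0485, 0, 0, 0, -1], [0, 0, 0.049, 0, 0, 0, -1], [0, 0, 0.049, 0, 0, 0, -1]])

```text
time_s: 20.0
tcp_pos: [0.671, -0.1412, 0.0499]
ee_rot: [2.221, 2.221, 0.001]
contact_force: [-8.8, 2.0, 21.7]
gripper_width: 0.0255
gripper_force: 20.0
```

>>> arm_command(rows=[[0, 0, -0.0006, 0, 0, 0, -1], [0, 0, -0.0006, 0, 0, 0, 0], [0, 0, -0.0006, 0, 0, 0, 0.2], [0, 0, -0.0006, 0, 0, 0, 0.2], [0, 0, -0.0006, 0, 0, 0, 0.2], [0, 0, -0.0006, 0, 0, 0, 0.2], [0, 0, -0.03, 0, 0, 0, 0.5], [0, 0, -0.08, 0, 0, 0, 0.7], [0, 0, -0.13, 0, 0, 0, 0.7], [0, 0, -0.14, 0, 0, 0, 0.7]])

```text
time_s: 21.25
tcp_pos: [0.6719, -0.1414, 0.1917]
ee_rot: [2.219, 2.219, 0.004]
contact_force: [-0.2, 0.6, -0.9]
gripper_width: 0.0799
gripper_force: 0.0
```

Run:
```python
from h import *
w=wrist(); print(w[1])
m=measure('candlestick',[w],(.671,-.141),z=.003); print(m and (m[0].round(4),m[1]))
m=measure('small_round_box',[w],(.671,-.141)); print(m and (m[0].round(4),m[1]))
go(.4728,.0856,.2,1.005);go(.4728,.0856,.2,1.005-np.pi/2)
```

```text
[ 0.6718523  -0.14137659  0.19170732]
(array([ 0.6701, -0.1393,  0.    ]), [np.float32(0.9311636)])
(array([ 0.6705, -0.1399,  0.    ]), [np.float32(0.501187)])
d [ 0.2262 -0.1977 -0.0122] w [-1.0000e-04 -3.0000e-04 -1.0048e+00] | phi 1.005 cur 0.0 az 0.179
d [ 0.2262 -0.1977 -0.0122] w [-3.00e-04 -2.00e-04  5.66e-01] | phi -0.566 cur 0.0 az 0.179
```

>>> arm_command(rows=[[0.226, -0.198, -0.01, 0, 0, 0.566, 0.9], [0.226, -0.198, -0.01, 0, 0, 0.566, 0.9], [0.226, -0.198, -0.01, 0, 0, 0.566, 0.9], [0.226, -0.198, -0.01, 0, 0, 0.566, 0.9], [0.226, -0.198, -0.01, 0, 0, 0.566, 0.9], [0.226, -0.198, -0.01, 0, 0, 0.566, 0.9], [0.226, -0.198, -0.01, 0, 0, 0.566, 0.9], [0.226, -0.198, -0.01, 0, 0, 0.566, 0.9], [0.226, -0.198, -0.01, 0, 0, 0.566, 0.9]])

```text
time_s: 22.52
tcp_pos: [0.4732, 0.0839, 0.198]
ee_rot: [2.754, 1.509, -0.001]
contact_force: [0.4, 0.2, -0.4]
gripper_width: 0.0894
gripper_force: 0.0
```

Run:
```python
from h import *
w=wrist(); print(w[1])
m=measure('square_box',[w],G['square_box']); print(m and (m[0].round(4),m[1]))
m=measure('trinket_box',[w],(.4728,.0856)); print(m and (m[0].round(4),m[1]))
go(m[0][0],m[0][1],.03,m[0][2]+np.pi/2)
```

```text
[0.47319866 0.08389431 0.19802729]
(array([0.6779, 0.1246, 1.0783]), [np.float32(0.9725458)])
(array([0.472 , 0.0855, 1.0018]), [np.float32(0.96279144)])
d [ 0.0005 -0.0014  0.1681] w [0.0003 0.0005 0.0016] | phi -0.569 cur -0.567 az 0.179
```

>>> arm_command(rows=[[0, -0.001, 0.05, 0, 0, 0, 0.9], [0, -0.001, 0.1, 0, 0, 0, 0.9], [0, -0.001, 0.15, 0, 0, 0, 0.9], [0, -0.001, 0.168, 0, 0, 0, 0.9], [0, -0.001, 0.168, 0, 0, 0, 0.9], [0, -0.001, 0.168, 0, 0, 0, -0.4], [0, -0.001, 0.168, 0, 0, 0, -0.4], [0, -0.001, 0.168, 0, 0, 0, -0.4], [0, -0.001, 0.168, 0, 0, 0, -0.4], [0, -0.001, 0.168, 0, 0, 0, -0.4]], newtons=25)

```text
time_s: 23.92
tcp_pos: [0.4721, 0.086, 0.0306]
ee_rot: [-2.753, -1.513, -0.001]
contact_force: [-2.6, 0.8, 10.1]
gripper_width: 0.0558
gripper_force: 25.0
```

Run:
```python
from h import *
s=readout.observe(); print(s['tcp_pos'],s['gripper_width'],s['contact_force'])
go(.678,.1247,.14,1.063-np.pi/2)
```

```text
[0.47209708 0.08600671 0.03060925] 0.05579753000190949 [-2.62234369  0.80963759 10.11685435]
d [ 0.1431  0.1531 -0.1093] w [ 0.0001 -0.0007 -0.058 ] | phi -0.508 cur -0.566 az 0.182
```

>>> arm_command(rows=[[0, 0, -0.01, 0, 0, 0, -0.4], [0, 0, -0.05, 0, 0, 0, -0.4], [0, 0, -0.1, 0, 0, 0, -0.4], [0.143, 0.153, -0.11, 0, 0, -0.062, -0.4], [0.143, 0.153, -0.11, 0, 0, -0.062, -0.4], [0.143, 0.153, -0.11, 0, 0, -0.062, -0.4], [0.143, 0.153, -0.11, 0, 0, -0.062, -0.4], [0.143, 0.153, -0.11, 0, 0, -0.062, -0.4], [0.143, 0.153, -0.05, 0, 0, -0.062, -0.4], [0.143, 0.153, -0.05, 0, 0, -0.062, -0.4]])

```text
time_s: 25.18
tcp_pos: [0.6746, 0.1243, 0.0772]
ee_rot: [-2.704, -1.596, 0.01]
contact_force: [-0.0, -0.7, -2.8]
gripper_width: 0.0561
gripper_force: 25.0
```

>>> arm_command(rows=[[0, 0, 0, 0, 0, 0, -0.4], [0, 0, 0, 0, 0, 0, -0.4]])

```text
time_s: 25.42
tcp_pos: [0.6785, 0.1245, 0.0826]
ee_rot: [2.704, 1.597, 0.004]
contact_force: [-0.2, 0.3, -2.6]
gripper_width: 0.056
gripper_force: 25.0
```

Run:
```python
from h import *
w=wrist(); print(w[1]); save(w[0],'w7.png')
m=measure('trinket_box',[w],w[1][:2],z=w[1][2]-.0306); print(m and (m[0].round(4),m[1]))
for c in ('scene','side'):
  m=measure('square_box',[(camera(c),None,None)],G['square_box']); print(m and (m[0].round(4),m[1]))
go(.678,.1247,.036)
```

```text
[0.67851851 0.12445215 0.0825635 ]
(array([0.6782, 0.124 , 1.0639]), [np.float32(0.96268344)])
(array([0.6745, 0.1231, 1.0652]), [np.float32(0.73312485)])
(array([0.677 , 0.1246, 1.0668]), [np.float32(0.7611182)])
d [0.0004 0.     0.0446] w [ 0.0003 -0.0003  0.    ] | phi -0.504 cur -0.504 az 0.182
```

View pics/w7.png

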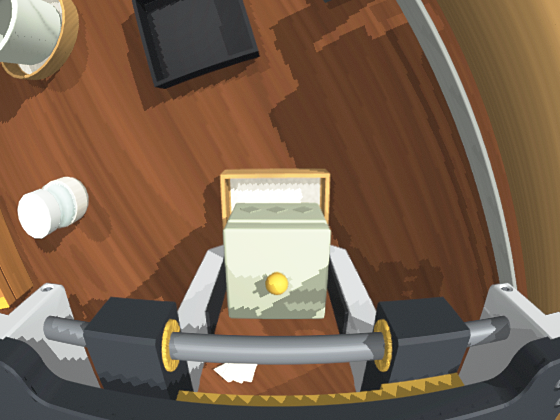

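Trinket box at (277,270), parallel to and centred on the kraft square base (276,190). Lowering it.

>>> arm_command(rows=[[0, 0, 0.015, 0, 0, 0, -0.4], [0, 0, 0.03, 0, 0, 0, -0.4], [0, 0, 0.04, 0, 0, 0, -0.4], [0, 0, 0.0445, 0, 0, 0, -0.4], [0, 0, 0.0455, 0, 0, 0, -0.4], [0, 0, 0.0455, 0, 0, 0, -0.4]])

```text
time_s: 26.48
tcp_pos: [0.6779, 0.1244, 0.035]
ee_rot: [2.705, 1.597, 0.001]
contact_force: [0.6, -0.6, -2.1]
gripper_width: 0.0563
gripper_force: 25.0
```

>>> arm_command(rows=[[0, 0, 0.0005, 0, 0, 0, -0.4], [0, 0, 0.001, 0, 0, 0, -0.4], [0, 0, 0.001, 0, 0, 0, -0.4]])

```text
time_s: 26.85
tcp_pos: [0.6777, 0.1244, 0.0337]
ee_rot: [2.705, 1.597, 0.0]
contact_force: [0.5, -0.3, -1.5]
gripper_width: 0.0557
gripper_force: 25.0
```

>>> arm_command(rows=[[0, 0, 0.0003, 0, 0, 0, -0.4], [0, 0, 0.0006, 0, 0, 0, -0.4], [0, 0, 0.0006, 0, 0, 0, -0.4]])

```text
time_s: 27.22
tcp_pos: [0.6777, 0.1244, 0.0337]
ee_rot: [-2.705, -1.597, -0.0]
contact_force: [-4.2, 0.5, 7.6]
gripper_width: 0.0558
gripper_force: 25.0
```

>>> arm_command(rows=[[0, 0, 0, 0, 0, 0, 0.5], [0, 0, 0, 0, 0, 0, 0.7], [0, 0, 0, 0, 0, 0, 0.7], [0, 0, 0, 0, 0, 0, 0.7], [0, 0, -0.03, 0, 0, 0, 0.7], [0, 0, -0.08, 0, 0, 0, 0.7], [0, 0, -0.13, 0, 0, 0, 0.7], [0, 0, -0.16, 0, 0, 0, 0.7], [0, 0, -0.16, 0, 0, 0, 0.7]])

```text
time_s: 28.35
tcp_pos: [0.6787, 0.1244, 0.1955]
ee_rot: [2.704, 1.597, 0.005]
contact_force: [0.2, 0.5, -1.1]
gripper_width: 0.0801
gripper_force: 0.0
```

Run:
```python
from h import *
w=wrist(); print(w[1]); save(w[0],'w8.png')
m=measure('trinket_box',[w],(.678,.1245),z=.003); print(m and (m[0].round(4),m[1]))
go(.3832,.2545,.2,1.342+np.pi/2)
```

```text
[0.67865418 0.12435128 0.19551578]
(array([ 0.6779,  0.1242, -0.5067]), [np.float32(0.9526701)])
d [-0.0282 -0.3204 -0.0073] w [-0.0004 -0.     -0.2751] | phi -0.229 cur -0.504 az 0.586
```

>>> arm_command(rows=[[-0.028, -0.32, -0.007, 0, 0, -0.275, 0.7], [-0.028, -0.32, -0.007, 0, 0, -0.275, 0.7], [-0.028, -0.32, -0.007, 0, 0, -0.275, 0.7], [-0.028, -0.32, -0.007, 0, 0, -0.275, 0.7], [-0.028, -0.32, -0.007, 0, 0, -0.275, 0.7], [-0.028, -0.32, -0.007, 0, 0, -0.275, 0.7], [-0.028, -0.32, -0.007, 0, 0, -0.275, 0.7], [-0.028, -0.32, -0.007, 0, 0, -0.275, 0.7], [-0.028, -0.32, -0.007, 0, 0, -0.275, 0.7]])

```text
time_s: 29.58
tcp_pos: [0.3847, 0.2537, 0.1999]
ee_rot: [2.462, 1.95, -0.001]
contact_force: [0.4, -0.5, 0.4]
gripper_width: 0.0796
gripper_force: 0.0
```

Run:
```python
from h import *
w=wrist(); print(w[1])
m=measure('keepsake_box',[w],(.383,.2545)); print(m and (m[0].round(4),m[1]))
go(m[0][0],m[0][1],.029,m[0][2]+np.pi/2)
```

```text
[0.38470083 0.25365001 0.19985612]
NoneTraceback (most recent call last):
  File "<stdin>", line 4, in <module>
TypeError: 'NoneType' object is not subscriptable
```

Run:
```python
from h import *
w=wrist(); print(w[1]); save(w[0],'w9.png')
for d in cut_out(w[0],'keepsake_box'):
  v,o=fit('keepsake_box',[(w[0],d['mask'],w[1],w[2])],(.383,.2545,1.34)); print(d['p'],np.array(d['rect'])*[560,420,560,420],v.round(4),o)
go(.3833,.2545,.029,1.341+np.pi/2)
```

```text
[0.38455    0.25377038 0.19990496]
0.85 [275.128 194.208  43.904 125.202] [0.3836 0.2547 1.3429] [np.float32(0.9762292)]
d [ 0.0003 -0.0011  0.171 ] w [ 0.0002  0.0005 -0.0002] | phi -0.23 cur -0.23 az 0.586
```

View pics/w9.png

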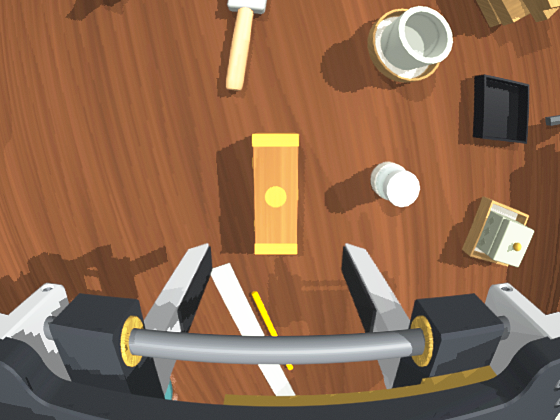

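The keepsake box is square to the fingers at (275,194). The cup (412,40) and trinket box (500,240) are standing in their bases. Gripping the keepsake box.

>>> arm_command(rows=[[0, -0.001, 0.05, 0, 0, 0, 0.7], [0, -0.001, 0.1, 0, 0, 0, 0.7], [0, -0.001, 0.15, 0, 0, 0, 0.7], [0, -0.001, 0.171, 0, 0, 0, 0.7], [0, -0.001, 0.171, 0, 0, 0, 0.7], [0, -0.001, 0.171, 0, 0, 0, -0.5], [0, -0.001, 0.171, 0, 0, 0, -0.5], [0, -0.001, 0.171, 0, 0, 0, -0.5], [0, -0.001, 0.171, 0, 0, 0, -0.5], [0, -0.001, 0.171, 0, 0, 0, -0.5]], newtons=25)

```text
time_s: 31.02
tcp_pos: [0.3831, 0.255, 0.0295]
ee_rot: [-2.46, -1.953, -0.001]
contact_force: [-1.3, 0.0, 9.0]
gripper_width: 0.046
gripper_force: 25.0
```

Run:
```python
from h import *
s=readout.observe(); print(s['tcp_pos'],s['gripper_width'],s['contact_force'])
go(.46,-.02,.2,.2)
```

```text
[0.38307879 0.25496005 0.02945643] 0.04597850433364474 [-1.2597424   0.01443238  9.00517651]
d [-0.2502  0.1373 -0.1707] w [ 2.000e-04 -7.000e-04 -4.288e-01] | phi 0.2 cur -0.229 az -0.043
```

>>> arm_command(rows=[[0, 0, -0.01, 0, 0, 0, -0.5], [0, 0, -0.05, 0, 0, 0, -0.5], [0, 0, -0.1, 0, 0, 0, -0.5], [0, 0, -0.15, 0, 0, 0, -0.5], [-0.25, 0.137, -0.17, 0, 0, -0.43, -0.5], [-0.25, 0.137, -0.17, 0, 0, -0.43, -0.5], [-0.25, 0.137, -0.17, 0, 0, -0.43, -0.5], [-0.25, 0.137, -0.17, 0, 0, -0.43, -0.5], [-0.25, 0.137, -0.17, 0, 0, -0.43, -0.5], [-0.25, 0.137, -0.17, 0, 0, -0.43, -0.5]])

```text
time_s: 32.28
tcp_pos: [0.4597, -0.0234, 0.1997]
ee_rot: [1.994, 2.427, -0.0]
contact_force: [-0.8, 0.7, -1.5]
gripper_width: 0.0458
gripper_force: 25.0
```

Run:
```python
from h import *
go(.5725,-.386,.2,.525)
```

```text
d [-3.776e-01  4.020e-02  1.000e-04] w [ 2.000e-04  9.000e-04 -3.297e-01] | phi 0.525 cur 0.195 az -0.593
```

>>> arm_command(rows=[[-0.377, 0.04, 0, 0, 0, -0.33, -0.5], [-0.377, 0.04, 0, 0, 0, -0.33, -0.5], [-0.377, 0.04, 0, 0, 0, -0.33, -0.5], [-0.377, 0.04, 0, 0, 0, -0.33, -0.5], [-0.377, 0.04, 0, 0, 0, -0.33, -0.5], [-0.377, 0.04, 0, 0, 0, -0.33, -0.5], [-0.377, 0.04, 0, 0, 0, -0.33, -0.5], [-0.377, 0.04, 0.08, 0, 0, -0.33, -0.5], [-0.377, 0.04, 0.08, 0, 0, -0.33, -0.5], [-0.377, 0.04, 0.08, 0, 0, -0.33, -0.5]])

```text
time_s: 33.52
tcp_pos: [0.5743, -0.3801, 0.1192]
ee_rot: [-1.559, -2.726, 0.0]
contact_force: [-1.0, -0.3, -1.3]
gripper_width: 0.0457
gripper_force: 25.0
```

>>> arm_command(rows=[[0, 0, 0, 0, 0, 0, -0.5], [0, 0, 0, 0, 0, 0, -0.5]])

```text
time_s: 33.78
tcp_pos: [0.5748, -0.3814, 0.121]
ee_rot: [1.559, 2.725, 0.0]
contact_force: [-0.2, -0.2, -1.6]
gripper_width: 0.0459
gripper_force: 25.0
```

Run:
```python
from h import *
w=wrist(); print(w[1]); save(w[0],'w10.png')
m=measure('keepsake_box',[w],w[1][:2],z=w[1][2]-.0295); print(m and (m[0].round(4),m[1]))
for c in ('scene','side'):
  m=measure('long_box',[(camera(c),None,None)],G['long_box']+(2.09,)); print(m and (m[0].round(4),m[1]))
# draw expected long base rim on the wrist view
for v in ((.5725,-.386,2.096),):
  X=box(.156,.072,.024); X=X[X[:,2]>.01]; c,s=np.cos(v[2]),np.sin(v[2])
  q=proj(w[0],X@np.array([[c,s,0],[-s,c,0],[0,0,1]])+[v[0],v[1],0],w[1],w[2])
f=w[0]['frame'].copy()
for a in q: cv2.circle(f,tuple(int(t) for t in a.round()),1,(255,0,0),-1)
cv2.imwrite('pics/w10b.png',f[:,:,::-1])
go(.5725,-.386,.036,.525)
```

```text
[ 0.57482043 -0.38143646  0.12095052]
(array([ 0.5742, -0.3818,  2.099 ]), [np.float32(0.9279697)])
(array([ 0.5677, -0.3894,  2.1056]), [np.float32(0.94955516)])
(array([ 0.5728, -0.3852,  2.0962]), [np.float32(0.9664667)])
d [-0.0031 -0.0038  0.0834] w [0.0001 0.0003 0.006 ] | phi 0.525 cur 0.531 az -0.593
```

View pics/w10b.png

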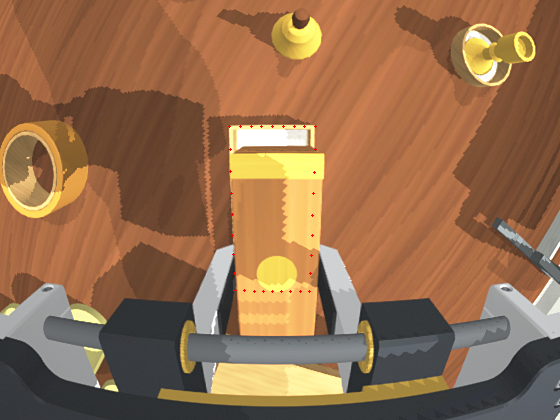

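Red prediction matches the long base's visible rim (230–316, 126). The tan patch at (280,385) may be the carton flap, so I'll triangulate its clearance before going down.

Run:
```python
from h import *
import itertools
a=camera('scene'); b=camera('side'); save(a,'s3.png'); save(b,'sd3.png')
cv2.imwrite('pics/both.png',np.hstack([cv2.resize(a['frame'][130:280,0:150],(400,400)),cv2.resize(b['frame'][200:400,360:560],(400,400))])[:,:,::-1])
for z in (.0,.05,.1,.15,.2): print(z,hit(a,85,185,z).round(3),hit(b,470,308,z).round(3),hit(b,537,235,z).round(3))
```

```text
0.0 [ 0.465 -0.569] [ 0.687 -0.427] [ 0.976 -0.39 ]
0.05 [ 0.525 -0.52 ] [ 0.643 -0.447] [ 0.913 -0.411]
0.1 [ 0.585 -0.47 ] [ 0.598 -0.466] [ 0.85  -0.433]
0.15 [ 0.644 -0.42 ] [ 0.554 -0.485] [ 0.788 -0.455]
0.2 [ 0.704 -0.37 ] [ 0.509 -0.505] [ 0.725 -0.476]
```

View pics/both.png

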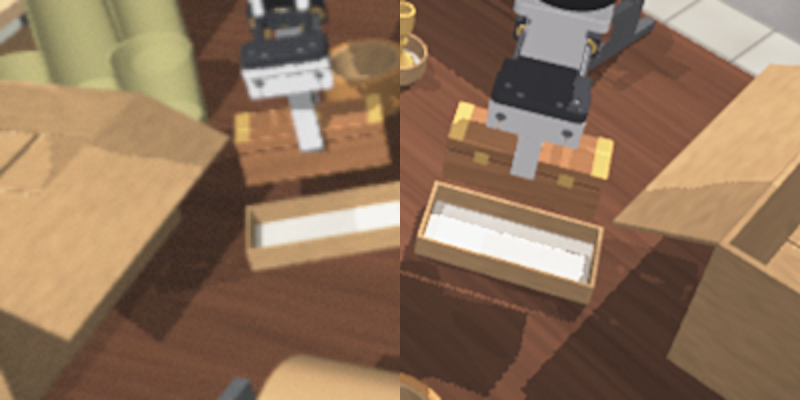

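Run:
```python
from h import *
a=camera('scene'); b=camera('side')
c=np.array([.5725,-.386,0]);ax=np.array([np.cos(2.096),np.sin(2.096),0]);ay=np.array([-ax[1],ax[0],0])
for u,v in (((85.5,184.5),(467,309.5)),((26,257),(545,233))):
  o1,d1=ray(a,*u);o2,d2=ray(b,*v); A=np.c_[d1,-d2]; t=np.linalg.lstsq(A,o2-o1,rcond=None)[0]
  p,q=o1+d1*t[0],o2+d2*t[1]; m=(p+q)/2; print(p.round(3),q.round(3),'along',(m-c)@ax,'across',(m-c)@ay)
go(.5725-.002*-ax[0],-.386+.002*ax[1],.036,.525)
```

```text
[ 0.587 -0.466  0.104] [ 0.588 -0.467  0.104] along -0.07695633564482197 across 0.027165061129372756
[ 0.858 -0.442  0.107] [ 0.859 -0.442  0.107] along -0.19175366635082922 across -0.2194386268338333
d [-0.0012 -0.0037  0.0831] w [-0.0001  0.      0.0059] | phi 0.525 cur 0.531 az -0.592
```

The flap corner is about 12 mm beyond the keepsake's end, at z≈0.104, and the edge recedes from there. A straight descent clears it.

>>> arm_command(rows=[[-0.001, -0.0037, 0, 0, 0, 0.006, -0.5], [-0.001, -0.0037, 0.015, 0, 0, 0.006, -0.5], [-0.001, -0.0037, 0.03, 0, 0, 0.006, -0.5], [-0.001, -0.0037, 0.045, 0, 0, 0.006, -0.5], [-0.001, -0.0037, 0.06, 0, 0, 0.006, -0.5], [-0.001, -0.0037, 0.072, 0, 0, 0.006, -0.5], [-0.001, -0.0037, 0.08, 0, 0, 0.006, -0.5], [-0.001, -0.0037, 0.084, 0, 0, 0.006, -0.5], [-0.001, -0.0037, 0.0845, 0, 0, 0.006, -0.5], [-0.001, -0.0037, 0.0845, 0, 0, 0.006, -0.5]])

```text
time_s: 35.52
tcp_pos: [0.5716, -0.3843, 0.035]
ee_rot: [1.569, 2.721, -0.0]
contact_force: [-0.3, -0.1, -1.9]
gripper_width: 0.0456
gripper_force: 25.0
```

>>> arm_command(rows=[[0, 0, 0.001, 0, 0, 0, -0.5], [0, 0, 0.0018, 0, 0, 0, -0.5], [0, 0, 0.0022, 0, 0, 0, -0.5], [0, 0, 0.0022, 0, 0, 0, -0.5]])

```text
time_s: 36.02
tcp_pos: [0.5714, -0.3841, 0.0326]
ee_rot: [1.569, 2.722, 0.0]
contact_force: [-0.2, 1.4, 1.9]
gripper_width: 0.046
gripper_force: 25.0
```

>>> arm_command(rows=[[0, 0, 0.0004, 0, 0, 0, -0.5], [0, 0, 0.0004, 0, 0, 0, -0.5]])

```text
time_s: 36.28
tcp_pos: [0.5714, -0.3841, 0.0326]
ee_rot: [1.569, 2.722, 0.0]
contact_force: [-3.2, 3.1, 7.3]
gripper_width: 0.0459
gripper_force: 25.0
```

>>> arm_command(rows=[[0, 0, 0, 0, 0, 0, 0.3], [0, 0, 0, 0, 0, 0, 0.5], [0, 0, 0, 0, 0, 0, 0.5], [0, 0, 0, 0, 0, 0, 0.5], [0, 0, -0.03, 0, 0, 0, 0.5], [0, 0, -0.08, 0, 0, 0, 0.5], [0, 0, -0.13, 0, 0, 0, 0.5], [0, 0, -0.18, 0, 0, 0, 0.5], [0.05, 0, -0.2, 0, 0, 0, 0.5], [0.05, 0, -0.2, 0, 0, 0, 0.5]])

```text
time_s: 37.52
tcp_pos: [0.5465, -0.3388, 0.2338]
ee_rot: [1.565, 2.722, 0.003]
contact_force: [0.0, -0.1, 0.2]
gripper_width: 0.0704
gripper_force: 0.0
```

Run:
```python
from h import *
w=wrist(); print(w[1]); save(w[0],'w11.png')
m=measure('keepsake_box',[w],(.5715,-.385),z=.003); print(m and (m[0].round(4),m[1]))
m=measure('bell',[w],G['bell']); print(m and (m[0].round(4),m[1]))
s=camera('scene'); save(s,'s4.png')
```

```text
[ 0.54648024 -0.33884211  0.23375361]
(array([ 0.5712, -0.3846,  2.0941]), [np.float32(0.9767347)])
(array([ 0.5101, -0.2359,  0.    ]), [np.float32(0.907087)])
```

View pics/w11.png

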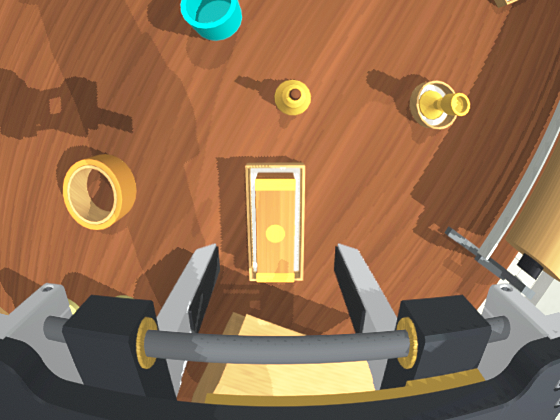

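View pics/s4.png

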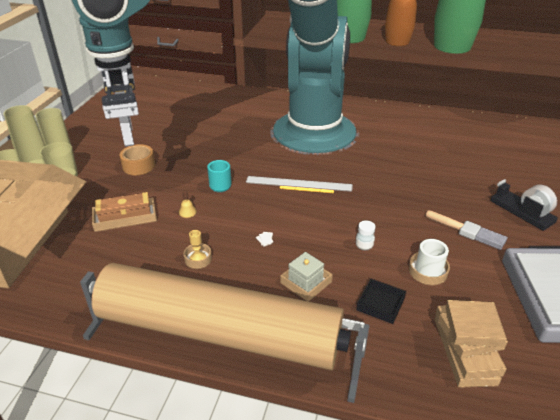

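All four pieces stand in their bases: cup (431,258), candlestick (197,248), trinket box (306,274), keepsake box (124,210). The bell and glue jar are where they were, and the gripper is clear.

```bash
python3 -c "
from h import *
print(close_job())"
```

```text
the job is handed in; nothing more can be done
None
```

All four pieces stand upright in their matching bases, set down gently in the order listed; the bell and glue jar were left standing, and the job was handed in at about 38 s of the 99 s allowed.

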